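# Pin the trailer drawbar into its coupling

### The job

Lock the trailer drawbar into its coupling: take the long pin out of the pin stand and put it down through the hole in the coupling and drawbar, fully home, so that its collar rests on the top plate. Leave the two short pins in the stand.

Things in the scene. Friction and masses are not known exactly. Their poses are not given: they have to be found in the camera images.
- pin_long: Long loose steel pin, upright in one of 3 holes (62 mm apart) of a wooden stand 62x184x36 mm; hole 18 wide, 30 deep. Shank 16 mm thick, reaching 58 mm below the collar, last 6 mm tapering to 8. Collar 42 wide, 5 thick; on it a round knob 26 wide, 34 tall, to grip. Origin: axis at collar's underside (z = 64 mm in the stand, 28 above the short pins'). z axis up the pin to the knob; ~0.2 kg.
- pin_short_a: Short loose steel pin, too short for the job: knob, collar and shank thickness as the long one's, but the shank reaches only 26 mm below the collar, which lies on the stand (z = 36 mm). Origin and axes as for the long pin. All three stand in one row along the stand. It stays in its hole.
- pin_short_b: The second short pin, identical to pin_short_a; stays in its hole. Behind the stand (farther from the robot) is an open cardboard carton, walls 120 mm high, front wall at x = 0.56 m.
- hitch_hole (a point): Centre of the pin hole's mouth, in the top face (z = 72 mm) of the coupling, a grey fork fixed to the desk: two level plates 60x74x8 mm, 20 mm apart, on a dark base; steel tongue (12 thick) between them; drawbar tube 34 mm square leads off along the point's +y for 155 mm. Holes in line, vertical, 26 mm wide, free to 64 mm below the mouth. z up; nothing on the coupling stands higher.
There are look-alikes about, which are no part of the job. Leave any blue or turquoise look-alike of the pin_long alone.

How it is judged:
By the outcome, as a careful person would: the job done as asked, in the order asked, and still so for the second after the job is handed in, with the robot touching nothing.
It also fails if it takes over 34 s, if anything falls off the work surface, if the arm or the gripper's body presses on something with over 40 N, if the wrist force passes 120 N, or if a joint passes its speed limit or range.

### The arm

A 7-joint arm with a two-finger parallel gripper is mounted at the origin on a cart in front of the work surface, level with it; the furniture and walls round the work are solid. World frame = base frame: x ahead of the robot, y to its left, z up, the work surface at z = 0. Lengths are in mm, angles in rad, forces in N, time in s.
With the tool pointing down it reaches from about 425 to 875 mm from the base axis. Payload 4.7 kg.
Tool frame: the origin (TCP) lies at the very end of the fingers, on their centre line; the grasp point (between the pads) lies 19 mm behind it; z points along the fingers, y is the line along which they close (so a half turn about z gives the same grasp; the last joint's range is limited). The gripper opens to 85 mm and grips with 20 to 120 N. Pads are 22 mm wide; open, the fingers measure 114 mm over their backs; the gripper's body (76 mm by 85 mm) begins 54 mm behind the grasp point. The pads swing forward as they close: fully open they stand 13 mm farther back than shut.
Start: joints at [-1.209, 0.321, -0.07, 1.45, 0.023, 1.371, -0.057], TCP at [221.567, 611.091, 231.349] pointing down, gripper open.
Joint ranges: [-2.86, 2.86], [-0.3, 2.09], [-1.38, 1.24], [0.06, 2.45], [-1.56, 4.7], [0.09, 2.05], [-2.69, 2.69]. Speed limits (rad/s): [2.57, 2.57, 3.14, 3.14, 3.14, 3.14, 3.14].

### API

Orientations are given as a 3x3 rotation matrix whose columns are the frame's x, y, z axes.
In Python, from rig import bot, eyes gives the robot as it stands.
- The arm moves only by the tool step_arm, never from a script. Its arguments are lists of equal length, an entry for each row: "hand": the closure in counts, from 0 (fully open) to 255 (shut); "xyz": the shift along the tool's x, y, z in m, a list of three; "dr": the turn, a rotation vector about the tool's x, y, z in degrees, a list of three. A call has 1 to 8 rows; each row is the pose to reach, as a shift and turn from the pose commanded when the call began, along the tool's axes at that moment; what a row does not reach only later rows make up. A row lasts 1/12 s, in which the tool goes at most 41.7 mm and 7.16 degrees, less where a joint would pass 70% of its speed; a pose out of reach is approached as far as the arm can. A call with a gripper value outside its range is refused whole. The fingers move at their own pace and stop on an object; "force" is the grip in N (left out, the last holds). Time passes only in rows, so rows that repeat a pose let the fingers close. It gives the time, the measured TCP pose, the force, the opening and the grip force at its end, in the units of the state.
- bot.get_state(): the state, without advancing time (a new reading comes with each control period).
- eyes.grab_frame(name): name is "scene" or "top" or "wrist"; returns a dict with "frame" (400x640x3 uint8, red, green, blue), "z_map" (400x640 float32, mm along the optical axis (not along the pixel's ray), 0 where there is no reading), "K" (3x3 intrinsics, pixels), "k1" (the pictures are not rectified: a ray, as slopes to the right and down, at radius r is drawn at 1 + k1 r^2 times it, then the intrinsics apply), "T" (4x4, takes a point from camera to world coordinates). Camera axes: x right, y up, looking along -z (the intrinsics and any distortion apply to the point x, -y, -z); pixel columns grow to the right and rows downward; lengths in mm; the calibration is good to about 2 mm. A picture is of the moment at which its call begins.
- bot.finish_job(): hands the job in; it is judged then, once.
The state is a dict: "time": time; "joints": joint angles; "qvel": joint speeds; "effort": joint torques, N m; "position": TCP position; "ee_rot": TCP orientation; "contact_force": force on the tool from outside, world axes, zero at the start; "moment": the same for the moment, N m; "gripper_width": finger opening in mm; "grip_force": force on a finger pad.
Only numpy, scipy, OpenCV 4.12 (cv2) and the standard library are available. Lean on these libraries where they do the work, as an engineer would, in place of code of your own. Each camera call takes 0.05 s, during which the arm holds its last target. There are 200 camera calls.

## Working session

There is one attempt and no reset: what is moved stays moved. The work goes in short steps, Python scripts to look and compute and a tool call to move; the robot and the scene stay as the last step left them, time stands still between calls to the robot, and variables do not carry over. Pictures are saved under pics/ and viewed, at most 10 in all, crops included, and the job is handed in when it is done.

Besides the shell and the picture viewer there is one more tool, called after "Call:" in YAML: its name, and indented under it one key for each argument. step_arm: Moves the arm, as the interface text tells. Its arguments: {"type":"object","properties":{"hand":{"type":"array"},"xyz":{"type":"array"},"dr":{"type":"array"},"force":{"type":"number"}},"required":["hand","xyz","dr"]}

```bash
mkdir -p pics; cat > h.py <<'E'
import numpy as np, cv2
from rig import bot, eyes
def grab(n,save=None):
    d=eyes.grab_frame(n)
    if save: cv2.imwrite('pics/'+save,d['frame'][:,:,::-1])
    return d
def ray(d,u,v):
    K=np.array(d['K']);x=(u-K[0,2])/K[0,0];y=(v-K[1,2])/K[1,1]
    a,b=x,y
    for _ in range(20):
        s=1+d['k1']*(a*a+b*b);a,b=x/s,y/s
    return np.array([a,-b,-1.])
def onplane(d,u,v,z):
    T=np.array(d['T']);r=T[:3,:3]@ray(d,u,v);o=T[:3,3]
    return o+r*(z-o[2])/r[2]
def pt(d,u,v):
    T=np.array(d['T']);return T[:3,:3]@(ray(d,u,v)*d['z_map'][int(v),int(u)])+T[:3,3]
E
python3 - <<'E'
from h import *
np.set_printoptions(precision=3,suppress=True)
s=bot.get_state();print(s['time'],s['position'],s['ee_rot'],s['gripper_width'])
for n in('top','scene'):
    d=grab(n,n+'0.png');print(n,d['K'],d['k1'],d['T'])
E
```

```text
0.0 [221.401 610.528 230.214] [[-0.94   0.341 -0.001]
 [ 0.341  0.94  -0.002]
 [-0.    -0.002 -1.   ]] 85.1915261661046
top [[442.834   0.    319.016]
 [  0.    442.834 203.839]
 [  0.      0.      1.   ]] 0.0045899066511263 [[ -0.016   0.985  -0.174 322.79 ]
 [ -0.999  -0.021  -0.026  -1.227]
 [ -0.03    0.173   0.984 990.927]
 [  0.      0.      0.      1.   ]]
scene [[366.451   0.    318.571]
 [  0.    366.451 200.729]
 [  0.      0.      1.   ]] -0.05699975983587946 [[   0.78     0.264   -0.567   -7.303]
 [  -0.625    0.339   -0.703 -581.971]
 [   0.007    0.903    0.43   444.785]
 [   0.       0.       0.       1.   ]]
```

View pics/top0.png

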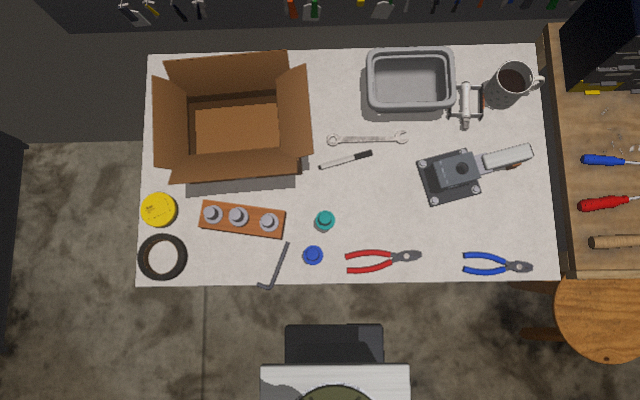

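View pics/scene0.png

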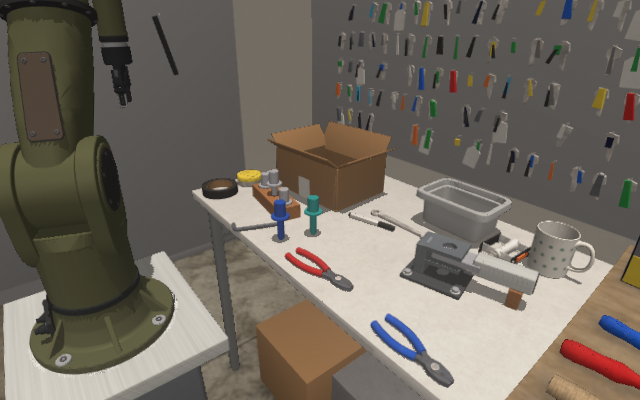

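The top view shows the stand with three grey pins at (212,213), (237,215) and (268,221), and the coupling hole near (462,168). The carton is right behind the stand. In the scene view the middle pin looks tallest. Next I'll measure them.

```bash
python3 - <<'E'
from h import *
np.set_printoptions(precision=1,suppress=True)
d=grab('top');f=d['frame']
for u,v in[(212,213),(237,215),(268,221),(211,210),(236,213),(268,220),(462,168),(440,165),(450,180),(240,188),(240,178),(200,182),(280,180),(220,171)]:
    print((u,v),pt(d,u,v),f[v,u])
c=f[140:290,140:400];c2=f[130:220,400:550]
a=cv2.resize(c,None,fx=3,fy=3,interpolation=2);b=cv2.resize(c2,(450,270),interpolation=2)
im=np.zeros((600,800,3),np.uint8);im[:300,:520]=cv2.resize(c,None,fx=2,fy=2,interpolation=2);im[305:575,:450]=b
s=grab('scene')['frame'];im[305:575,455:785]=cv2.resize(s[155:245,225:335],(330,270),interpolation=2)
cv2.imwrite('pics/crop1.png',im[:,:,::-1])
E
```

```text
(212, 213) [469.6 249.1  76. ] [168 161 169]
(237, 215) [459.7 189.9 104.9] [164 159 165]
(268, 221) [450.6 131.2  72.7] [172 167 175]
(211, 210) [475.8 251.1  77.3] [162 157 162]
(236, 213) [463.7 191.7 106.3] [162 156 163]
(268, 220) [452.4 130.9  75.1] [167 164 170]
(462, 168) [ 563.9 -290.6   38.4] [59 56 57]
(440, 165) [ 562.4 -234.    74.8] [108 109 116]
(450, 180) [ 529.4 -252.8   74.8] [100 105 105]
(240, 188) [538.5 206.5   0.6] [111 102  99]
(240, 178) [558.1 203.4  16.8] [79 65 52]
(200, 182) [553.3 297.7   6.7] [68 48 33]
(280, 180) [555.3 114.3   0.2] [108 102  96]
(220, 171) [542.5 216.6 144.4] [120  84  53]
```

View pics/crop1.png

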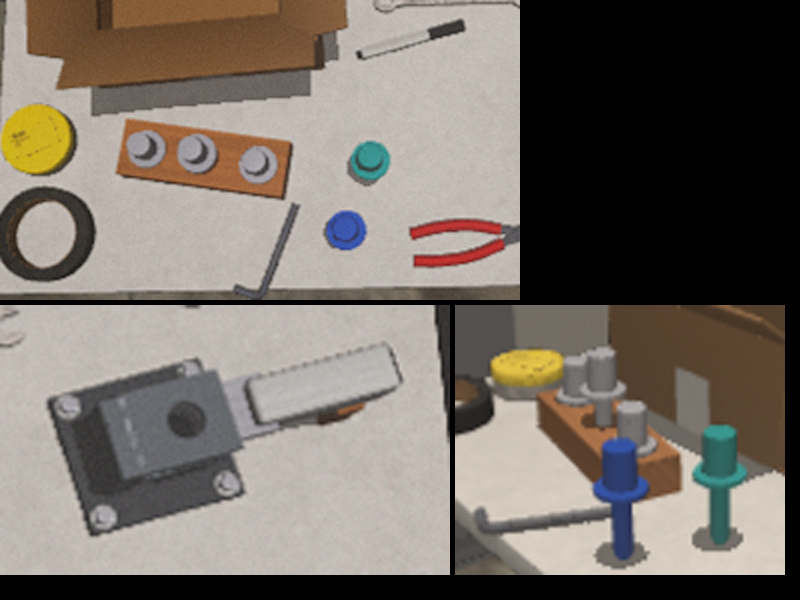

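The middle pin is the long one (knob top at z≈105, near (463,191)). The hole is at about (566,-287). I'll move above the pin and turn the fingers across the row.

Call:
step_arm:
  hand: [0, 0, 0, 0, 0, 0, 0, 0]
  xyz:
    - [-0.031, -0.026, 0]
    - [-0.062, -0.052, 0]
    - [-0.092, -0.078, 0]
    - [-0.123, -0.104, 0]
    - [-0.154, -0.13, 0]
    - [-0.185, -0.156, 0]
    - [-0.216, -0.181, 0]
    - [-0.246, -0.207, 0]
  dr:
    - [0, 0, 7]
    - [0, 0, 14]
    - [0, 0, 21]
    - [0, 0, 28]
    - [0, 0, 35]
    - [0, 0, 42]
    - [0, 0, 49]
    - [0, 0, 56]

```text
time: 0.87
position: [383.0, 330.7, 231.4]
ee_rot: [[-0.237, 0.971, 0.0], [0.971, 0.237, 0.0], [0.0, 0.0, -1.0]]
contact_force: [-0.0, 0.1, 0.5]
gripper_width: 85.5
grip_force: 0.0
```

```bash
python3 - <<'E'
from h import *
np.set_printoptions(precision=3,suppress=True)
d=grab('top');f=d['frame']
s=bot.get_state();R=np.array(s['ee_rot']);p=np.array(s['position']);print(s['time'],p,R)
D=np.array([463,191,230])-p
print('tool shift',R.T@D)
g=cv2.cvtColor(f,cv2.COLOR_RGB2GRAY);sub=g[155:182,448:476]
m=(sub<80).astype(np.uint8);n,l,st,c=cv2.connectedComponentsWithStats(m)
for i in range(1,n):
  if st[i,4]>20: print(st[i],c[i]+[448,155],onplane(d,*(c[i]+[448,155]),72))
E
```

```text
0.9167 [388.565 321.965 231.605] [[-0.22   0.975  0.003]
 [ 0.975  0.221 -0.004]
 [-0.005  0.002 -1.   ]]
tool shift [-144.145   43.721    2.371]
[  8   7  12  12 110] [461.655 167.918] [ 555.616 -279.711   72.   ]
```

Call:
step_arm:
  hand: [0, 0, 0, 0, 0, 0, 0]
  xyz:
    - [-0.036, 0.011, 0]
    - [-0.072, 0.022, 0]
    - [-0.108, 0.033, 0]
    - [-0.144, 0.044, 0]
    - [-0.144, 0.044, 0]
    - [-0.144, 0.044, 0]
    - [-0.144, 0.044, 0]
  dr:
    - [0, 0, 6]
    - [0, 0, 12]
    - [0, 0, 18]
    - [0, 0, 24]
    - [0, 0, 24]
    - [0, 0, 24]
    - [0, 0, 24]

```text
time: 1.5
position: [459.6, 204.3, 231.2]
ee_rot: [[0.171, 0.985, -0.0], [0.985, -0.171, 0.001], [0.001, -0.001, -1.0]]
contact_force: [-0.2, 0.6, -0.3]
gripper_width: 85.7
grip_force: 0.0
```

```bash
python3 - <<'E'
from h import *
np.set_printoptions(precision=3,suppress=True)
d=grab('wrist','w1.png')
s=bot.get_state();print(s['time'],s['position'],s['ee_rot']);print(d['K'],d['T'])
z=d['z_map'];T=np.array(d['T'])
# points with world z 95..112 
v,u=np.nonzero(z>0)
P=np.array([pt(d,a,b) for a,b in zip(u[::1],v[::1])]);
m=(P[:,2]>96)&(P[:,2]<112)&(np.hypot(P[:,0]-463,P[:,1]-191)<35)
print(m.sum());
if m.sum():print(P[m].min(0),P[m].max(0),P[m].mean(0),u[m].mean(),v[m].mean(),onplane(d,u[m].mean(),v[m].mean(),103))
E
```

```text
1.55 [459.251 204.99  231.176] [[ 0.17   0.985 -0.001]
 [ 0.985 -0.17   0.   ]
 [ 0.    -0.001 -1.   ]]
[[319.115   0.    319.998]
 [  0.    319.115 190.901]
 [  0.      0.      1.   ]] [[  0.985   0.164   0.048 471.285]
 [ -0.17    0.947   0.271 273.125]
 [ -0.001  -0.275   0.961 373.223]
 [  0.      0.      0.      1.   ]]
655
[450.437 183.751  96.158] [475.88  209.344 104.405] [463.279 197.489 101.871] 325.90381679389316 188.91908396946565 [463.319 197.836 103.   ]
```

View pics/w1.png

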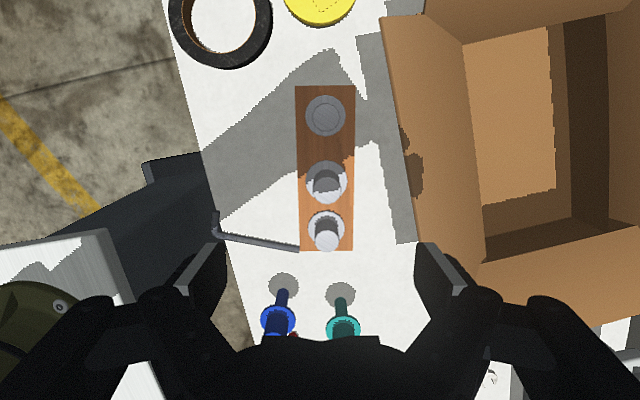

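The wrist view shows the stand row, with the long knob at (326,183). The arm is roughly aligned and the fingers clear the carton flap. I'll move down and measure once more.

Call:
step_arm:
  hand: [0, 0, 0, 0]
  xyz:
    - [-0.004, 0.003, 0.03]
    - [-0.008, 0.005, 0.06]
    - [-0.008, 0.005, 0.06]
    - [-0.008, 0.005, 0.06]
  dr:
    - [0, 0, 0]
    - [0, 0, 0]
    - [0, 0, 0]
    - [0, 0, 0]

```text
time: 1.88
position: [461.9, 195.7, 170.3]
ee_rot: [[0.17, 0.985, -0.003], [0.985, -0.17, -0.002], [-0.002, -0.003, -1.0]]
contact_force: [0.6, 0.7, 0.6]
gripper_width: 85.6
grip_force: 0.0
```

```bash
python3 - <<'E'
from h import *
np.set_printoptions(precision=3,suppress=True)
d=grab('wrist','w2.png');t=grab('top','t2.png')
s=bot.get_state();print(s['time'],s['position'],s['ee_rot'])
for nm,d in(('w',d),('t',t)):
  z=d['z_map'];v,u=np.nonzero(z>0)
  P=np.array([pt(d,a,b) for a,b in zip(u,v)])
  near=np.hypot(P[:,0]-463,P[:,1]-194)<35
  for lo,hi in((94,99),(99,108),(60,72)):
    m=(P[:,2]>lo)&(P[:,2]<hi)&near
    if m.sum()>5:print(nm,lo,m.sum(),np.percentile(P[m],[2,98],axis=0),P[m].mean(0),u[m].mean(),v[m].mean())
h=d['frame']
im=np.zeros((600,800,3),np.uint8);w=cv2.imread('pics/w2.png');tt=cv2.imread('pics/t2.png')
im[:400,:640]=w;im[400:600,:400]=cv2.resize(tt[180:260,180:340],(400,200),interpolation=2)
cv2.imwrite('pics/c2.png',im)
E
```

```text
1.9833 [463.917 196.488 172.871] [[ 0.17   0.985  0.002]
 [ 0.985 -0.17   0.001]
 [ 0.001  0.001 -1.   ]]
w 94 53 [[453.689 201.12   94.216]
 [475.124 209.197  98.886]] [465.477 206.828  96.718] 323.1698113207547 185.83018867924528
w 99 990 [[452.65  185.544 100.104]
 [474.767 208.467 103.486]] [463.679 197.243 102.105] 322.96363636363634 201.4121212121212
w 60 895 [[444.703 185.006  66.071]
 [482.718 216.38   69.851]] [465.046 203.99   68.2  ] 322.99553072625696 179.75083798882682
t 94 10 [[450.775 181.582  94.449]
 [462.645 195.528  98.968]] [455.166 187.335  96.253] 239.1 217.8
t 99 134 [[451.698 182.737 100.48 ]
 [474.487 208.738 107.099]] [463.145 194.908 103.889] 234.6865671641791 213.47014925373134
t 60 128 [[443.82  174.263  66.7  ]
 [482.088 215.225  71.852]] [459.152 189.54   69.706] 240.6953125 217.75
```

View pics/c2.png

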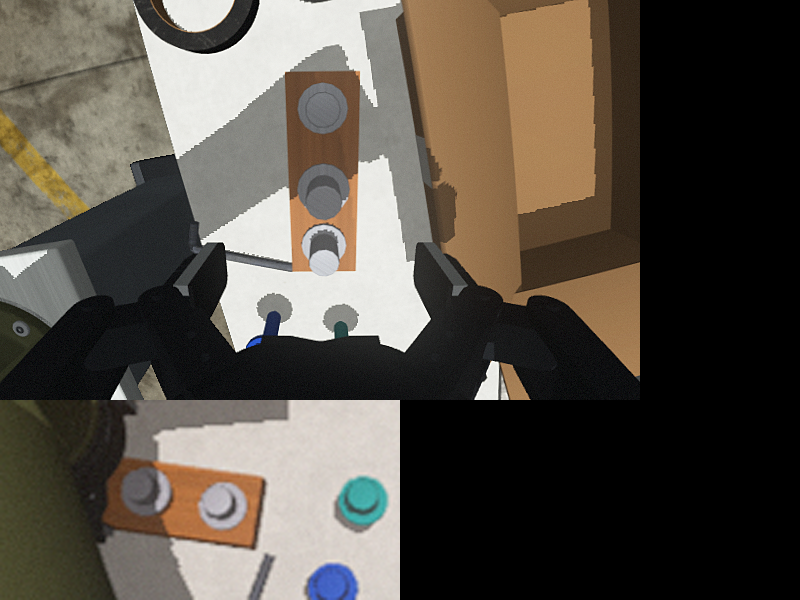

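The long knob is at about (463.3,196), measured in both views, and the TCP is right over it. I'll go down with the fingers part closed to keep clear of the carton, then grip.

Call:
step_arm:
  hand: [110, 110, 110, 110, 110, 110, 110, 110]
  xyz:
    - [0, 0.001, 0.01]
    - [0, 0.001, 0.03]
    - [0, 0.001, 0.05]
    - [0, 0.001, 0.07]
    - [0, 0.001, 0.085]
    - [0, 0.001, 0.096]
    - [0, 0.001, 0.096]
    - [0, 0.001, 0.096]
  dr:
    - [0, 0, 0]
    - [0, 0, 0]
    - [0, 0, 0]
    - [0, 0, 0]
    - [0, 0, 0]
    - [0, 0, 0]
    - [0, 0, 0]
    - [0, 0, 0]
  force: 60

```text
time: 2.65
position: [464.8, 195.0, 75.6]
ee_rot: [[0.172, 0.985, 0.0], [0.985, -0.172, 0.0], [0.0, 0.0, -1.0]]
contact_force: [0.5, -0.4, 0.3]
gripper_width: 48.4
grip_force: 0.0
```

Call:
step_arm:
  hand: [255, 255, 255, 255, 255, 255, 255]
  xyz:
    - [0, 0, 0]
    - [0, 0, 0]
    - [0, 0, 0]
    - [0, 0, 0]
    - [0, 0, 0]
    - [0, 0, 0]
    - [0, 0, 0]
  dr:
    - [0, 0, 0]
    - [0, 0, 0]
    - [0, 0, 0]
    - [0, 0, 0]
    - [0, 0, 0]
    - [0, 0, 0]
    - [0, 0, 0]

```text
time: 3.23
position: [465.4, 195.4, 76.8]
ee_rot: [[0.172, 0.985, 0.002], [0.985, -0.172, 0.002], [0.002, 0.002, -1.0]]
contact_force: [-1.6, -0.6, 6.5]
gripper_width: 24.5
grip_force: 58.8
```

Call:
step_arm:
  hand: [255, 255, 255, 255, 255, 255, 255, 255]
  xyz:
    - [0, 0, -0.008]
    - [0, 0, -0.025]
    - [0, 0, -0.05]
    - [0, 0, -0.075]
    - [0, 0, -0.1]
    - [0, 0, -0.125]
    - [0, 0, -0.145]
    - [0, 0, -0.145]
  dr:
    - [0, 0, 0]
    - [0, 0, 0]
    - [0, 0, 0]
    - [0, 0, 0]
    - [0, 0, 0]
    - [0, 0, 0]
    - [0, 0, 0]
    - [0, 0, 0]

```text
time: 3.9
position: [466.7, 195.6, 225.0]
ee_rot: [[0.173, 0.985, 0.007], [0.985, -0.173, 0.004], [0.005, 0.006, -1.0]]
contact_force: [1.4, 0.6, -1.6]
gripper_width: 24.0
grip_force: 59.7
```

```bash
python3 - <<'E'
from h import *
np.set_printoptions(precision=3,suppress=True)
s=bot.get_state();p=np.array(s['position']);R=np.array(s['ee_rot']);print(s['time'],p,s['gripper_width'],s['grip_force'],s['contact_force'])
print(R.T@(np.array([555.6,-279.7,220])-p))
d=grab('scene');cv2.imwrite('pics/s3.png',cv2.resize(d['frame'][60:240,180:400],None,fx=3,fy=3,interpolation=2)[:,:,::-1])
E
```

```text
3.9 [466.747 195.599 225.028] 24.016282543833558 59.7430277926469 [ 1.38   0.576 -1.639]
[-452.849  169.54     3.635]
```

View pics/s3.png

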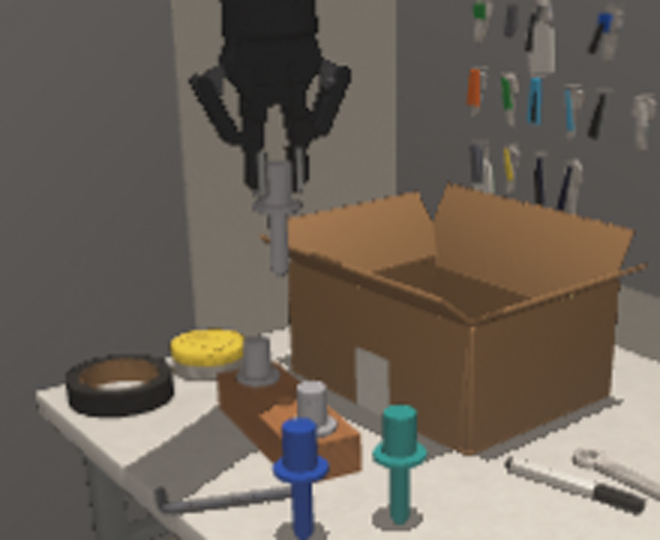

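The long pin is held upright and clear at (278,215) in the crop, and both short pins are still in the stand. I'll carry it over, clear of the carton.

Call:
step_arm:
  hand: [255, 255, 255, 255, 255, 255, 255, 255]
  xyz:
    - [-0.015, 0.003, 0]
    - [-0.045, 0.008, 0]
    - [-0.08, 0.014, 0]
    - [-0.118, 0.02, 0]
    - [-0.156, 0.027, 0]
    - [-0.194, 0.034, 0]
    - [-0.235, 0.041, 0]
    - [-0.27, 0.047, 0]
  dr:
    - [0, 0, 0]
    - [0, 0, 0]
    - [0, 0, 0]
    - [0, 0, 0]
    - [0, 0, 0]
    - [0, 0, 0]
    - [0, 0, 0]
    - [0, 0, 0]

```text
time: 4.62
position: [462.0, -83.1, 218.5]
ee_rot: [[0.174, 0.985, -0.003], [0.985, -0.174, -0.001], [-0.001, -0.003, -1.0]]
contact_force: [0.3, -0.1, -2.3]
gripper_width: 24.0
grip_force: 59.7
```

Call:
step_arm:
  hand: [255, 255, 255, 255, 255, 255, 255, 255]
  xyz:
    - [-0.03, 0.02, 0]
    - [-0.06, 0.04, 0]
    - [-0.09, 0.06, 0]
    - [-0.12, 0.08, 0]
    - [-0.15, 0.1, 0]
    - [-0.17, 0.115, 0]
    - [-0.18, 0.122, 0]
    - [-0.18, 0.122, 0]
  dr:
    - [0, 0, 0]
    - [0, 0, 0]
    - [0, 0, 0]
    - [0, 0, 0]
    - [0, 0, 0]
    - [0, 0, 0]
    - [0, 0, 0]
    - [0, 0, 0]

```text
time: 5.28
position: [551.3, -282.0, 217.9]
ee_rot: [[0.178, 0.984, -0.005], [0.984, -0.178, -0.003], [-0.004, -0.004, -1.0]]
contact_force: [-1.3, 0.2, -2.3]
gripper_width: 23.9
grip_force: 59.8
```

```bash
python3 - <<'E'
from h import *
np.set_printoptions(precision=3,suppress=True)
d=grab('wrist','w4.png');s=bot.get_state();p=np.array(s['position']);R=np.array(s['ee_rot']);print(s['time'],p,R,s['gripper_width'],s['grip_force'],s['contact_force'])
print(R.T@(np.array([555.6,-279.7,220])-p))
def proj(d,P):
    T=np.array(d['T']);c=T[:3,:3].T@(np.array(P)-T[:3,3]);x,y=c[0]/-c[2],-c[1]/-c[2];k=1+d['k1']*(x*x+y*y);K=d['K'];return K[0][0]*x*k+K[0][2],K[1][1]*y*k+K[1][2]
print('hole expected',proj(d,(555.6,-279.7,72)))
E
```

```text
5.3333 [ 551.211 -279.83   218.072] [[ 0.176  0.984 -0.005]
 [ 0.984 -0.176 -0.001]
 [-0.001 -0.004 -1.   ]] 24.11646389528169 59.73870271642227 [ 0.408  0.665 -1.665]
[ 0.899  4.288 -1.949]
hole expected (np.float64(325.18382597874245), np.float64(173.99048253873755))
```

View pics/w4.png

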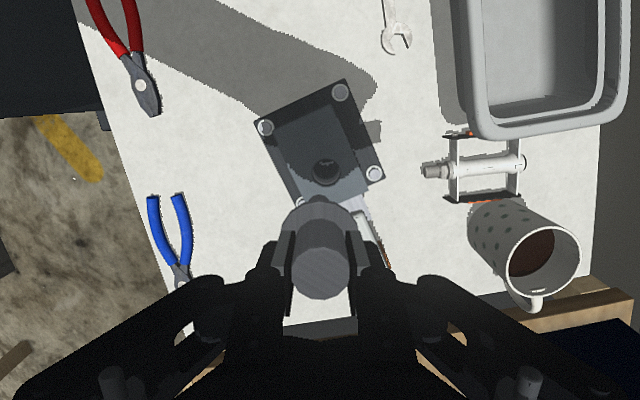

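The wrist view shows the hole at (327,172), within 2 px of the predicted (325,174). The pin tip is short of it, as expected. I'll shift to centre the pin and lower it until the tip is just above the plate.

Call:
step_arm:
  hand: [255, 255, 255, 255, 255, 255, 255]
  xyz:
    - [0.002, 0.005, 0.01]
    - [0.002, 0.005, 0.03]
    - [0.002, 0.005, 0.05]
    - [0.002, 0.005, 0.065]
    - [0.002, 0.005, 0.068]
    - [0.002, 0.005, 0.068]
    - [0.002, 0.005, 0.068]
  dr:
    - [0, 0, 0]
    - [0, 0, 0]
    - [0, 0, 0]
    - [0, 0, 0]
    - [0, 0, 0]
    - [0, 0, 0]
    - [0, 0, 0]

```text
time: 5.92
position: [558.9, -275.7, 152.6]
ee_rot: [[0.171, 0.985, 0.0], [0.985, -0.171, 0.0], [0.001, 0.0, -1.0]]
contact_force: [0.9, -0.1, -1.8]
gripper_width: 24.0
grip_force: 59.8
```

```bash
python3 - <<'E'
from h import *
np.set_printoptions(precision=3,suppress=True)
w=grab('wrist');c=grab('scene');s=bot.get_state();print(s['time'],s['position'],s['ee_rot'],s['contact_force'])
def proj(d,P):
    T=np.array(d['T']);c=T[:3,:3].T@(np.array(P)-T[:3,3]);x,y=c[0]/-c[2],-c[1]/-c[2];k=1+d['k1']*(x*x+y*y);K=d['K'];return K[0][0]*x*k+K[0][2],K[1][1]*y*k+K[1][2]
p=np.array(s['position'])
print('scene: hole',proj(c,(556.3,-279,72)),'tip if vertical',proj(c,(p[0],p[1],p[2]-70)))
print('wrist: hole',proj(w,(556.3,-279,72)),'tip',proj(w,(p[0],p[1],p[2]-70)))
im=np.zeros((600,800,3),np.uint8)
im[:600,:400]=cv2.resize(c['frame'][170:290,400:480],(400,600),interpolation=2)
im[:450,400:]=cv2.resize(w['frame'][120:300,240:400],(400,450),interpolation=2)
cv2.imwrite('pics/c5.png',im[:,:,::-1])
E
```

```text
6.0167 [ 559.389 -276.539  153.527] [[ 0.172  0.985  0.002]
 [ 0.985 -0.172 -0.   ]
 [-0.     0.002 -1.   ]] [ 0.076  0.75  -2.163]
scene: hole (np.float64(448.6882631967168), np.float64(245.4274942243741)) tip if vertical (np.float64(449.48139019841017), np.float64(239.18598021007315))
wrist: hole (np.float64(317.67863643513664), np.float64(203.68507834694236)) tip (np.float64(321.3233221475338), np.float64(204.8481391839045))
```

View pics/c5.png

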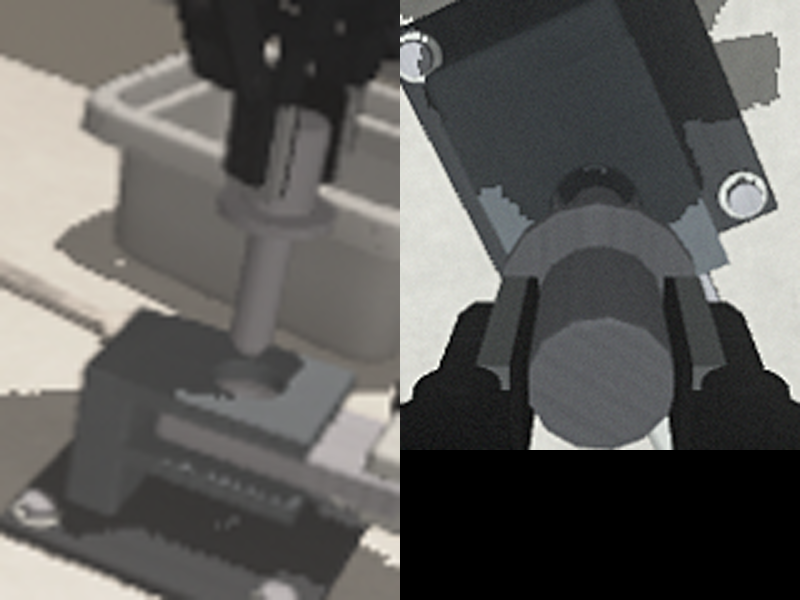

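The tip is vertical and over the hole. In the scene crop the tip is at (249,350) and the mouth centre at (258,372); the wrist view agrees. I'll correct y by -2.5 mm and insert part way while watching the force.

Call:
step_arm:
  hand: [255, 255, 255, 255, 255, 255, 255]
  xyz:
    - [-0.0025, 0, 0]
    - [-0.0025, 0, 0.005]
    - [-0.0025, 0, 0.01]
    - [-0.0025, 0, 0.015]
    - [-0.0025, 0, 0.02]
    - [-0.0025, 0, 0.025]
    - [-0.0025, 0, 0.025]
  dr:
    - [0, 0, 0]
    - [0, 0, 0]
    - [0, 0, 0]
    - [0, 0, 0]
    - [0, 0, 0]
    - [0, 0, 0]
    - [0, 0, 0]

```text
time: 6.6
position: [557.5, -278.5, 125.7]
ee_rot: [[0.172, 0.985, -0.002], [0.985, -0.172, 0.001], [0.0, -0.002, -1.0]]
contact_force: [-0.1, -0.4, -2.4]
gripper_width: 23.8
grip_force: 59.8
```

No contact with the tip about 16 mm into the hole, so I'll continue.

Call:
step_arm:
  hand: [255, 255, 255, 255, 255, 255, 255]
  xyz:
    - [0, 0, 0.006]
    - [0, 0, 0.012]
    - [0, 0, 0.018]
    - [0, 0, 0.024]
    - [0, 0, 0.03]
    - [0, 0, 0.034]
    - [0, 0, 0.034]
  dr:
    - [0, 0, 0]
    - [0, 0, 0]
    - [0, 0, 0]
    - [0, 0, 0]
    - [0, 0, 0]
    - [0, 0, 0]
    - [0, 0, 0]

```text
time: 7.18
position: [557.6, -278.6, 92.0]
ee_rot: [[0.172, 0.985, -0.002], [0.985, -0.172, 0.001], [0.0, -0.002, -1.0]]
contact_force: [0.1, -0.0, -1.2]
gripper_width: 24.2
grip_force: 59.8
```

Call:
step_arm:
  hand: [255, 255, 255, 255, 255, 255]
  xyz:
    - [0, 0, 0.002]
    - [0, 0, 0.004]
    - [0, 0, 0.005]
    - [0, 0, 0.006]
    - [0, 0, 0.006]
    - [0, 0, 0.006]
  dr:
    - [0, 0, 0]
    - [0, 0, 0]
    - [0, 0, 0]
    - [0, 0, 0]
    - [0, 0, 0]
    - [0, 0, 0]

```text
time: 7.68
position: [558.3, -279.0, 87.4]
ee_rot: [[0.172, 0.985, 0.0], [0.985, -0.172, 0.0], [0.0, 0.0, -1.0]]
contact_force: [-1.0, -0.6, -2.9]
gripper_width: 24.0
grip_force: 59.8
```

Call:
step_arm:
  hand: [255, 255, 255, 255]
  xyz:
    - [0, 0, 0.001]
    - [0, 0, 0.002]
    - [0, 0, 0.002]
    - [0, 0, 0.002]
  dr:
    - [0, 0, 0]
    - [0, 0, 0]
    - [0, 0, 0]
    - [0, 0, 0]

```text
time: 8.02
position: [558.3, -279.0, 85.3]
ee_rot: [[0.172, 0.985, 0.0], [0.985, -0.172, 0.0], [0.0, 0.0, -1.0]]
contact_force: [0.0, -0.3, -2.0]
gripper_width: 24.2
grip_force: 59.7
```

Call:
step_arm:
  hand: [255, 200, 150, 120, 110, 110, 110, 110]
  xyz:
    - [0, 0, 0.001]
    - [0, 0, 0.001]
    - [0, 0, 0.001]
    - [0, 0, 0.001]
    - [0, 0, 0.001]
    - [0, 0, 0.001]
    - [0, 0, 0.001]
    - [0, 0, 0.001]
  dr:
    - [0, 0, 0]
    - [0, 0, 0]
    - [0, 0, 0]
    - [0, 0, 0]
    - [0, 0, 0]
    - [0, 0, 0]
    - [0, 0, 0]
    - [0, 0, 0]

```text
time: 8.68
position: [558.3, -279.0, 84.3]
ee_rot: [[0.172, 0.985, 0.0], [0.985, -0.172, 0.0], [0.0, 0.0, -1.0]]
contact_force: [-0.8, 0.2, -0.3]
gripper_width: 48.2
grip_force: 0.0
```

Call:
step_arm:
  hand: [110, 110, 110, 110, 110, 110, 110]
  xyz:
    - [0, 0, -0.01]
    - [0, 0, -0.03]
    - [0, 0, -0.06]
    - [0, 0, -0.09]
    - [0, 0, -0.12]
    - [0, 0, -0.14]
    - [0, 0, -0.14]
  dr:
    - [0, 0, 0]
    - [0, 0, 0]
    - [0, 0, 0]
    - [0, 0, 0]
    - [0, 0, 0]
    - [0, 0, 0]
    - [0, 0, 0]

```text
time: 9.27
position: [560.4, -280.9, 230.4]
ee_rot: [[0.173, 0.985, 0.009], [0.985, -0.173, -0.003], [-0.001, 0.009, -1.0]]
contact_force: [-0.3, -0.4, -0.2]
gripper_width: 48.3
grip_force: 0.0
```

```bash
python3 - <<'E'
from h import *
np.set_printoptions(precision=3,suppress=True)
w=grab('wrist');c=grab('scene');s=bot.get_state();print(s['time'],s['position'],s['contact_force'],s['gripper_width'])
v,u=np.nonzero(w['z_map']>0);P=np.array([pt(w,a,b) for a,b in zip(u,v)])
near=np.hypot(P[:,0]-557,P[:,1]+279)<30
for lo,hi in((68,74),(74,82),(105,120),):
    m=near&(P[:,2]>lo)&(P[:,2]<hi)
    if m.any():print(lo,m.sum(),np.median(P[m],axis=0),np.percentile(P[m],[2,98],axis=0))
im=np.zeros((600,800,3),np.uint8)
im[:450,:400]=cv2.resize(c['frame'][190:280,400:480],(400,450),interpolation=2)
im[:450,400:]=cv2.resize(w['frame'][100:280,240:400],(400,450),interpolation=2)
cv2.imwrite('pics/c6.png',im[:,:,::-1])
E
```

```text
9.3667 [ 558.639 -279.329  225.656] [ 0.195 -0.002 -0.79 ] 48.412762973800085
68 1484 [ 556.3   -276.856   71.216] [[ 529.062 -306.819   69.815]
 [ 584.745 -250.965   72.685]]
74 657 [ 560.612 -269.184   76.152] [[ 538.813 -291.578   74.448]
 [ 576.512 -258.388   78.478]]
105 665 [ 557.803 -277.32   110.119] [[ 547.022 -288.939  107.096]
 [ 568.734 -266.124  111.467]]
```

View pics/c6.png

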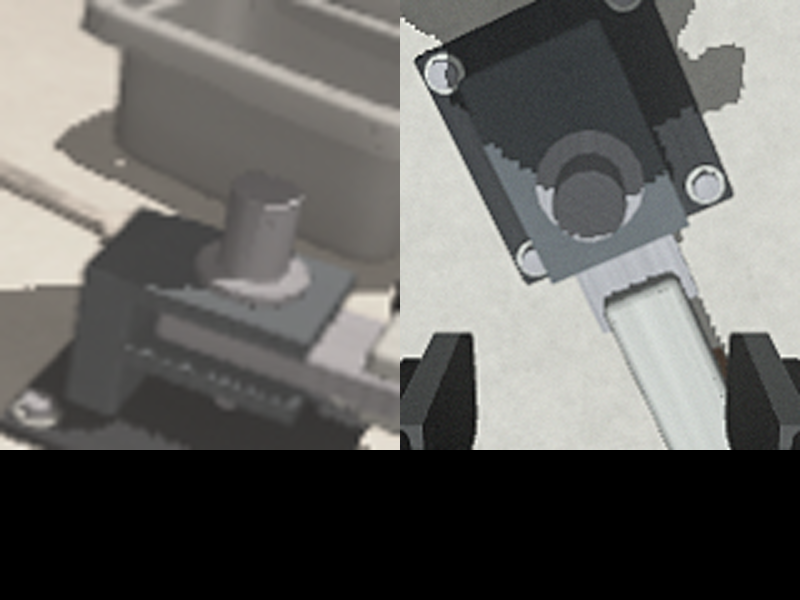

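The pin is fully home. Its collar lies flat on the plate (collar top z≈76–77, knob top z≈110–111, 77 and 111 expected) and the gripper is clear.

```bash
python3 -c "
from rig import bot
print(bot.finish_job())"
```

```text
the job is handed in; nothing more can be done
None
```

The long pin is down through the coupling and drawbar with its collar resting on the top plate, the two short pins were left in the stand, and the job was handed in at about 9.4 s.

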